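# Load the sample cell and raise the screw jack to first contact with the probe

## Robot

A 7-joint arm with a two-finger parallel gripper is mounted at the origin on the work surface. World frame = base frame: x ahead of the robot, y to its left, z up, the work surface at z = 0. Lengths are in m, angles in rad, forces in N, time in s.
With the tool pointing down it reaches from about 0.425 to 0.825 m from the base axis. Payload 3.6 kg.
Tool frame: the origin (TCP) lies midway between the tips of the shut fingers; the grasp point (between the pads) lies 19 mm behind it; z points along the fingers, y is the line along which they close (so a half turn about z gives the same grasp; the last joint's range is limited). The gripper opens to 93 mm and grips with 3 to 60 N. Pads are 15 mm wide; open, the fingers measure 128 mm over their backs; the gripper's body (75 mm by 188 mm) begins 65 mm behind the grasp point.
Start: joints at [1.268, 0.615, -0.013, 1.423, 0.008, 1.103, -0.04], TCP at [0.177, -0.625, 0.219] pointing down, gripper open.
Joint ranges: [-3.12, 3.12], [-0.3, 2.06], [-1.34, 1.32], [0.26, 2.42], [-1.36, 4.5], [0.01, 1.98], [-2.84, 2.84]. Speed limits (rad/s): [2.79, 2.79, 3.14, 3.14, 3.14, 3.14, 3.14].

## Interface

Orientations are given as [roll, pitch, yaw] about the fixed x, y, z axes, in that order (R = Rz(yaw) Ry(pitch) Rx(roll)).
In Python, from cell import * gives the robot as it stands.
- The arm moves only by the tool jog_arm, never from a script. Its argument "series" is a list of rows, each a list of 2 entries, a list of its own where there are three numbers: the shift along the tool's x, y, z in mm, then the turn, a rotation vector about the tool's x, y, z in degrees. A call has 1 to 20 rows; each row shifts and turns the commanded pose from where the row before left it, along the tool's axes as they then stand; what a row does not reach is not made up. A row lasts 1/10 s, in which the tool goes at most 50 mm and 8.59 degrees, less where a joint would pass 70% of its speed; a pose out of reach is approached as far as the arm can. A call is refused whole if a number of a shift passes 50 or a number of a turn 8.59, either way. A call with a gripper value outside its range is refused whole. "fingers" is the closure in counts, from 0 (fully open) to 255 (shut), set as the call begins (left out, the last holds). The fingers move at their own pace and stop on an object; "force" is the grip in N (left out, the last holds). Time passes only in rows, so rows that do not move let the fingers close. It gives the time, the measured TCP pose, the force, the opening and the grip force at its end, in the units of the state.
- get_state(): the state, without advancing time (a new reading comes with each control period).
- snapshot(name): name is "side" or "top"; returns the picture (480x640x3 uint8, red, green, blue); there is no depth.
- get_calibration(name): a dict with "intrinsics" (3x3 intrinsics, pixels), "k1" (the pictures are not rectified: a ray, as slopes to the right and down, at radius r is drawn at 1 + k1 r^2 times it, then the intrinsics apply), "world_to_cam" (4x4, takes a point from world to camera coordinates). Camera axes: x right, y up, looking along -z (the intrinsics and any distortion apply to the point x, -y, -z); pixel columns grow to the right and rows downward; lengths in m; the calibration is good to about 2 mm. A picture is of the moment at which its call begins. get_calibration takes no time and is no camera call.
- sign_off(): hands the job in; it is judged then, once.
Trained networks look in the newest picture that a camera, given by its name, has taken for a name from the list of things; names that differ only in an ending like _2 or _b are one class to them, and where a whole thing is asked for, a point or a joint stands for the part that bears it (a point fixed in the world has none). Each returns a list of dicts, best first, with "p" (0 to 1); they miss things now and then, are a little off and sometimes report something else, mostly with a low value. They report only what shows in the picture. A call takes as long as a camera call. They do not tell look-alikes from the thing itself.
- search_frame(target, camera): "box" ([left, top, right, bottom] in pixels, round what is visible of it).
- trace(target, camera): "mask" (480x640 bool, what is visible of it) and "box" ([left, top, right, bottom] in pixels, round what is visible of it).
The state is a dict: "time_s": time; "q": joint angles; "qvel": joint speeds; "joint_torque": joint torques, N m; "tool_pos": TCP position; "eef_rot": TCP orientation; "ft_force": force on the tool from outside, world axes, zero at the start; "ft_torque": the same for the moment, N m; "opening": opening from 0.0 (shut) to 1.0 (fully open); "grasp_force": force on a finger pad.
Only numpy, scipy, OpenCV 4.12 (cv2) and the standard library are available. Lean on these libraries where they do the work, as an engineer would, in place of code of your own. Each camera call takes 0.05 s, during which the arm holds its last target. There are 200 camera calls.

## Task

Load the white sample cell into the screw jack's sprung clamp: with its yellow sample disc to the far end under the probe, press the orange spring stop back with the cell's nose, lower the cell flat behind the front lip and let go. Then turn the black knob to raise the jack until the cell just touches the red probe foot and its spring has begun to take the load, pushing the foot up no more than about 3 mm, and let go of everything. Leave the other things on the bench where they are.

Things in the scene. Friction and masses are not known exactly. Their poses are not given: they have to be found in the camera images.
- cell_center (a point): loose sample cell, 0.3 to 0.5 kg: white block 180 x 60 x 30 mm (x long) with an upright blue fin. This point is the block's centre, 15 mm above its underside. Its +x end (nose) carries the yellow sample disc, 44 mm across, flush with the top face, centred 65 mm ahead of this point: that end must lie under the probe. A steel band is on the -x half.
- cell_grip (a point): centre of the cell's blue fin: 40 mm long (cell x), 14 mm thick (cell y), 46 mm high, standing on the block; 25 mm behind (cell -x) and 38 mm above the block's centre, near the centre of mass. Axes as the cell's. Underside of the cell is 53 mm below this point.
- platform: the jack's aluminium platform, 210 x 90 mm; origin at the centre of its flat top face, x along the cell's slot away from the robot, z up. It starts at its lowest, 70 mm above the bench. A clamped cell lies between lip and stop with its centre above this origin, 15 mm up; no side guides: keep the cell within 10 mm of the middle and within 6 degrees of x.
- lip (a point): top middle of the inner face of the platform's fixed blue front lip, 8 mm above the platform, at platform x = -90 mm; the cell's rear end has to be lowered behind (beyond) it. Axes as the platform's.
- stop_face (a point): middle of the foot of the orange spring stop's face, which looks at the lip; 70 mm wide, reaching 23 mm above the platform. At rest it is at platform x = +80 mm; it slides back up to 28 mm against about 4 N rising 0.25 N per mm. The 180 mm cell fits only with it pressed back over 10 mm (about 15 mm is handy for clearing the lip); released, it clamps the cell against the lip.
- knob_grip (a point): centre of the jack's black hand knob, a rounded square 40 x 40 mm, 28 mm high, with a vertical axis, on a post beside the platform (platform -y side), so it can be gripped from above across either pair of flats; x and y of this frame are square to its flats and turn with it.
- knob (a joint): angle of the knob, rad: 0 at the start (platform lowest), grows as the knob turns clockwise seen from above, to 4.6 at most. Each rad raises the platform 10 mm. It stays where it is left. Turning takes about 0.2 Nm, 0.08 Nm more once the cell meets the probe, whose sprung foot starts to move up at 8 N and takes 1.5 N more per mm.
- tester: the tester beside the jack: steel post 22 mm thick, 315 mm high; origin at its foot on the bench, axes parallel to the platform's. Its head is clamped on the post at a height that differs from time to time by up to 16 mm and is not reported: it has to be felt or seen. It does not yield when touched from above with up to 40 N.
- probe_axis (a point): point at bench height below the axis of the head's white barrel (40 mm across) and the flat red probe foot, 24 mm across, under it; lies above a clamped cell's disc within some mm. On top of the barrel is a flat steel cap, 30 mm across; the foot's underside is 100 mm below the cap's top and 118 to 134 mm above the bench, so 18 to 34 mm above a clamped cell at the start.
- reagent: bystander: clear reagent bottle, 64 mm across, 130 mm high; origin at its underside
- dark_bottle: bystander: amber bottle, 64 mm across, 130 mm high; origin at its underside
- beaker: bystander: glass beaker, 68 mm across, 85 mm high; origin at its underside
- pot: bystander: white sample pot, 48 mm across, 65 mm high; origin at its underside
- tray: bystander: shallow white weighing tray 80 x 120 x 22 mm; origin at its underside
- tiprack: bystander: red rack of orange tips, 85 x 125 x 52 mm; origin at its underside
- spoon: bystander: steel spoon, 160 mm long, lying on the bench
Mind the look-alikes: they are no part of the job. What is shaped like the part that bears cell_center but green is not meant.

How it is judged:
By the outcome, as a careful person would: the job done as asked, in the order asked, and still so for the second after the job is handed in, with the robot touching nothing.
It also fails if it takes over 72 s, if anything falls off the work surface, if the arm or the gripper's body presses on something with over 40 N, if the wrist force passes 120 N, or if a joint passes its speed limit or range.

## Working session

There is one attempt and no reset: what is moved stays moved. The work goes in short steps, Python scripts to look and compute and a tool call to move; the robot and the scene stay as the last step left them, time stands still between calls to the robot, and variables do not carry over. Pictures are saved under pics/ and viewed, at most 12 in all, crops included, and the job is handed in when it is done.

Besides the shell and the picture viewer there is one more tool, called after ">>>" as name(argument=value, ...), one argument or row to a line, values as JSON. jog_arm: Moves the arm, as the interface text tells. Its arguments: {"type":"object","properties":{"series":{"type":"array","items":{"type":"array"}},"fingers":{"type":"number"},"force":{"type":"number"}},"required":["series"]}

```bash
ls; mkdir -p pics
python3 - <<'E'
from cell import *
import cv2
s=get_state();print(s['time_s'],s['tool_pos'],s['eef_rot'],s['ft_force'],s['opening'])
for n in('side','top'):
    im=snapshot(n);cv2.imwrite(f'pics/{n}0.png',im[:,:,::-1])
    c=get_calibration(n);print(n,c)
    for t in('cell_center','cell_grip','platform','lip','stop_face','knob_grip','tester','probe_axis'):
        try:print(t,[(np.round(d['box']).tolist(),round(d['p'],2)) for d in search_frame(t,n)] if 0 else [([int(v) for v in d['box']],round(float(d['p']),2)) for d in search_frame(t,n)])
        except Exception as e:print(t,e)
E
```

```text
pics
0.0 [ 0.17679099 -0.62466452  0.21748598] [-3.13901886e+00  4.33365785e-05  2.75877746e-01] [-0.08036839  0.44571847  0.19563248] 0.9992006845925488
side {'intrinsics': array([[464.73858075,   0.        , 328.28701658],
       [  0.        , 464.73858075, 245.10716933],
       [  0.        ,   0.        ,   1.        ]]), 'k1': 0.0052914524781922535, 'world_to_cam': array([[-0.9399183 , -0.34136533,  0.00482761,  0.48984908],
       [ 0.26867912, -0.73091129,  0.62735971, -0.15273654],
       [-0.2106303 ,  0.59096395,  0.77871464, -1.06797756],
       [ 0.        ,  0.        ,  0.        ,  1.        ]])}
cell_center [([250, 349, 341, 383], 0.91), ([136, 392, 212, 480], 0.77), ([366, 410, 411, 480], 0.72), ([209, 275, 276, 295], 0.58)]
cell_grip [([140, 392, 216, 478], 0.98), ([367, 410, 412, 479], 0.88), ([250, 352, 341, 389], 0.84)]
platform [([240, 178, 342, 240], 0.72)]
lip [([241, 174, 342, 239], 0.77), ([250, 349, 342, 386], 0.53)]
stop_face [([247, 182, 279, 201], 0.71)]
knob_grip [([324, 159, 345, 178], 0.54)]
tester [([216, 129, 279, 248], 0.77)]
probe_axis [([213, 12
[... 347 characters left out ...]
-0.52558521],
       [-0.18392433,  0.00297537,  0.9829359 , -1.55584933],
       [ 0.        ,  0.        ,  0.        ,  1.        ]])}
cell_center [([206, 234, 251, 301], 0.78), ([154, 322, 219, 369], 0.77), ([132, 202, 196, 230], 0.63), ([205, 188, 231, 215], 0.33)]
cell_grip [([154, 320, 219, 367], 0.81), ([208, 233, 249, 296], 0.62), ([127, 204, 194, 228], 0.57)]
platform []
lip [([334, 163, 384, 250], 0.73), ([317, 138, 374, 190], 0.49)]
stop_face [([353, 186, 358, 186], 0.51)]
knob_grip [([394, 227, 412, 236], 0.65)]
tester [([316, 134, 374, 192], 0.92), ([302, 275, 347, 309], 0.44)]
probe_axis [([316, 136, 373, 192], 0.69), ([302, 278, 347, 309], 0.65), ([431, 291, 451, 310], 0.19)]
```

View pics/side0.png

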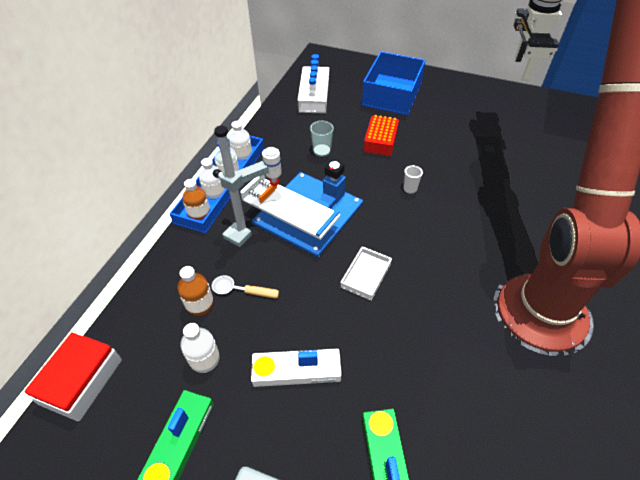

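View pics/top0.png

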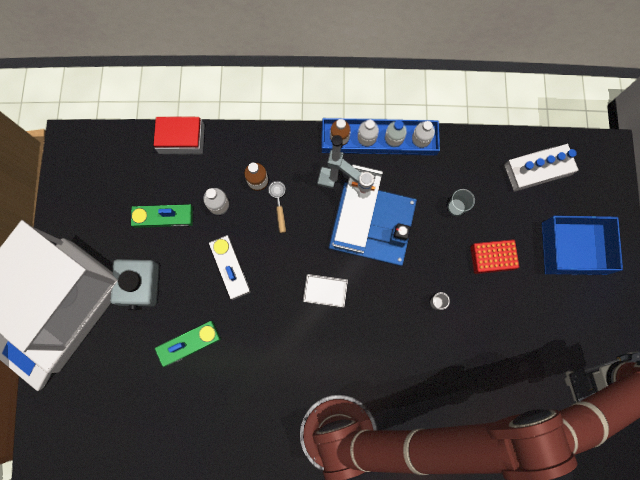

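The white cell is at about (229,267) in the top view and (296,366) in the side view. The jack is at about (372,222) top and (300,205) side, and the knob is at (401,232) top. Next I'll view enlarged crops.

```bash
cat > h.py <<'E'
import numpy as np, cv2
from cell import *
def ray(n,u,v):
    c=get_calibration(n);K=c['intrinsics'];T=c['world_to_cam'];k=c['k1']
    d=np.array([(u-K[0,2])/K[0,0],(v-K[1,2])/K[1,1]]);s=d.copy()
    for _ in range(20): s=d/(1+k*(s@s))
    R=T[:3,:3];return -R.T@T[:3,3],R.T@np.array([s[0],-s[1],-1.])
def onz(n,u,v,z):
    o,d=ray(n,u,v);return o+d*(z-o[2])/d[2]
def tri(p,q):
    "top pixel p, side pixel q -> point, gap"
    a,d=ray('top',*p);b,e=ray('side',*q)
    t=np.linalg.lstsq(np.c_[d,-e],b-a,rcond=None)[0]
    x,y=a+d*t[0],b+e*t[1];return (x+y)/2,np.linalg.norm(x-y)
def proj(n,X):
    c=get_calibration(n);K=c['intrinsics'];T=c['world_to_cam'];p=T[:3,:3]@np.asarray(X)+T[:3,3]
    s=np.array([p[0],-p[1]])/-p[2];s=s*(1+c['k1']*(s@s));return s*[K[0,0],K[1,1]]+K[:2,2]
E
python3 - <<'E'
import cv2,numpy as np
t=cv2.imread('pics/top0.png');s=cv2.imread('pics/side0.png')
def crop(im,x,y,w,h,k):return cv2.resize(im[y:y+h,x:x+w],None,fx=k,fy=k,interpolation=cv2.INTER_NEAREST)
a=crop(t,310,130,110,140,4);b=crop(s,205,118,160,140,5)
cv2.imwrite('pics/ca.png',crop(t,315,130,105,140,4) if 0 else cv2.resize(t[130:270,315:420],None,fx=4,fy=4,interpolation=cv2.INTER_CUBIC))
cv2.imwrite('pics/cb.png',cv2.resize(s[120:240,205:365],None,fx=5,fy=5,interpolation=cv2.INTER_CUBIC))
from h import *
def cen(n,im,box,lo,hi):
    x0,y0,x1,y1=box;m=cv2.inRange(cv2.cvtColor(im[y0:y1,x0:x1],cv2.COLOR_BGR2HSV),lo,hi)
    v,u=np.nonzero(m);return u.mean()+x0,v.mean()+y0,len(u)
Y=((20,120,100),(35,255,255));B=((100,120,60),(125,255,255));O=((5,150,120),(19,255,255))
for nm,r,z,bt,bs in(('disc',Y,.03,(205,230,255,300),(245,340,345,395)),('fin',B,.053,(205,230,255,300),(245,340,345,395)),('stop',O,.085,(340,160,390,200),(240,175,290,210))):
    p=cen('top',t,bt,*r);q=cen('side',s,bs,*r);print(nm,p,q,onz('top',*p[:2],z),onz('side',*q[:2],z),tri(p[:2],q[:2]))
# white block in top
m=cv2.inRange(cv2.cvtColor(t[230:305,200:255],cv2.COLOR_BGR2HSV),(0,0,130),(180,60,255));m|=cv2.inRange(cv2.cvtColor(t[230:305,200:255],cv2.COLOR_BGR2HSV),*Y)|cv2.inRange(cv2.cvtColor(t[230:305,200:255],cv2.COLOR_BGR2HSV),*B)
c=max(cv2.findContours(m,0,2)[0],key=cv2.contourArea);bx=cv2.boxPoints(cv2.minAreaRect(c))+[200,230]
print([np.round(onz('top',u,v,.03),4) for u,v in bx])
E
```

```text
disc (np.float64(220.65030674846625), np.float64(246.25153374233128), 163) (np.float64(263.9171779141104), np.float64(366.0122699386503), 326) [0.53266907 0.35272508 0.03      ] [0.53376906 0.35086771 0.03      ] (array([0.53237654, 0.35215367, 0.03351455]), np.float64(0.0007470122588317169))
fin (np.float64(230.16216216216216), np.float64(272.8243243243243), 74) (np.float64(307.3969465648855), np.float64(357.87404580152673), 262) [0.45094855 0.31732805 0.053     ] [0.45230622 0.31362944 0.053     ] (array([0.4505348 , 0.31633872, 0.05937214]), np.float64(0.0009604396418070017))
stop (np.float64(360.4761904761905), np.float64(184.42857142857142), 21) (np.float64(266.81451612903226), np.float64(192.76612903225805), 124) [ 0.7109875  -0.05471649  0.085     ] [ 0.70940649 -0.05786302  0.085     ] (array([ 0.70874003, -0.05468804,  0.08859509]), np.float64(0.00220790734506628))
[array([0.5439, 0.3917, 0.03  ]), array([0.5678, 0.336 , 0.03  ]), array([0.4013, 0.2626, 0.03  ]), array([0.3781, 0.3174, 0.03  ])]
```

View pics/ca.png

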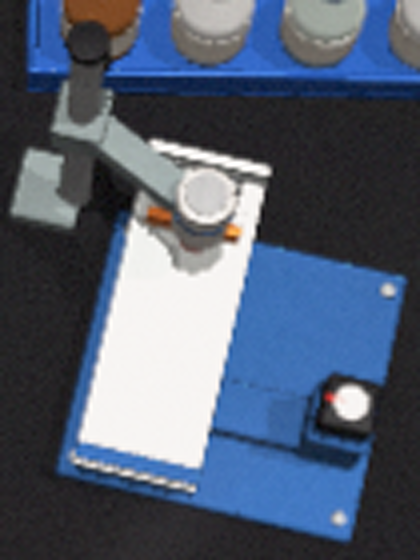

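View pics/cb.png

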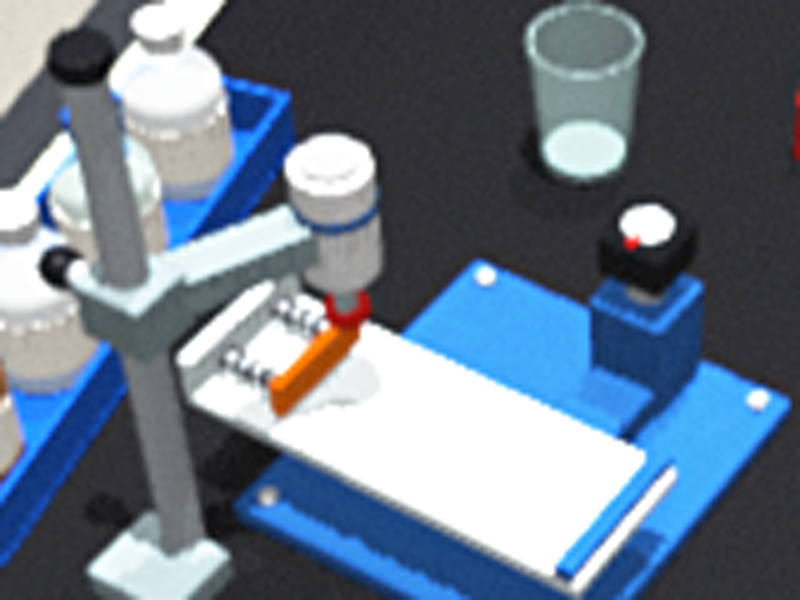

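Top crop: the platform spans roughly (322,185) to (366,247). The lip is at about (335-366,240-247), the cap at (366,178) and the knob at (402,230). Side crop: the orange stop is at (267,193), the lip at (328,223), the cap at (271,151) and the knob top at (334,164). Now I'll turn these into poses.

Run:
```python
from h import *
T=lambda x,y:((x+.5)/4-.5+315,(y+.5)/4-.5+130)
S=lambda x,y:((x+.5)/5-.5+205,(y+.5)/5-.5+120)
def pr(n,p):print(n,np.round(p,4))
for n,a,b in(('lipL',(78,443),(560,568)),('lipR',(205,470),(668,461)),('knobtop',(352,402),(648,224)),('cap',(207,190),(330,158)),('stopR',(239,230),(355,330)),('stopL',(149,211),(275,385)),('post',(90,42),(82,55)),('backL',(150,142),(185,355)),('backR',(272,172),(270,285))):
    x,g=tri(T(*a),S(*b));print(n,np.round(x,4),round(g,4))
R1,R2=[onz('top',*T(*p),.07) for p in((258,215),(208,455))]
L1,L2=[onz('top',*T(*p),.07) for p in((133,215),(80,440))]
for a,b in((R1,R2),(L1,L2)):print('edge',a.round(4),b.round(4),'yaw',np.degrees(np.arctan2(*(a-b)[1::-1])))
F1,F2=[onz('side',*S(*p),.07) for p in((190,395),(578,590))];print('sideedge',F1.round(4),F2.round(4),np.degrees(np.arctan2(*(F1-F2)[1::-1])))
# front outer edge in top image
for p in((68,455),(195,488)):pr('front',onz('top',*T(*p),.07))
pr('capz',onz('top',*T(207,190),.226));pr('foot',onz('side',*S(347,322),.126))
# cell axis
d=np.array([.5331,.3519]);f=np.array([.4510,.3160]);v=d-f;print('cellyaw',np.degrees(np.arctan2(v[1],v[0])),np.linalg.norm(v))
c=np.array([.4728,.3269]);print('rect', np.degrees(np.arctan2(.3917-.3174,.5439-.3781)))
```

```text
lipL [0.5446 0.02   0.0791] 0.0012
lipR [ 0.5249 -0.0717  0.07  ] 0.0075
knobtop [ 0.5666 -0.1683  0.1322] 0.0006
cap [ 0.6868 -0.0603  0.225 ] 0.0018
stopR [ 0.7042 -0.0961  0.078 ] 0.0029
stopL [ 0.7138 -0.0289  0.0968] 0.0014
post [0.7511 0.0211 0.3237] 0.0003
backL [ 0.7641 -0.0294  0.1003] 0.0
backR [ 0.7586 -0.1202  0.0689] 0.01
edge [ 0.7199 -0.1106  0.07  ] [ 0.5397 -0.0735  0.07  ] yaw -11.636998093990536
edge [ 0.7183 -0.0188  0.07  ] [0.5493 0.0184 0.07  ] yaw -12.437931714977339
sideedge [ 0.7665 -0.0304  0.07  ] [0.5338 0.0228 0.07  ] -12.873490482329013
front [0.5382 0.0269 0.07  ]
front [ 0.5155 -0.0642  0.07  ]
capz [ 0.6874 -0.06    0.226 ]
foot [ 0.6845 -0.0555  0.126 ]
cellyaw 23.618393812423466 0.08960591498333131
rect 24.13859593498691
```

```bash
cat > plan.py <<'E'
from h import *
from scipy.spatial.transform import Rotation as Ro
import json
def plan(wps,start=None,vmax=48,wmax=8.5,yaw=None):
    "waypoints (x,y,z,yaw deg[,step mm]), tool down; prints rows"
    s=get_state();p=np.array(s['tool_pos']) if start is None else np.array(start[:3]);R=Ro.from_euler('xyz',s['eef_rot']) if start is None else Ro.from_euler('xyz',[180,0,start[3]],degrees=True)
    for w in wps:
        P=np.array(w[:3]);Q=Ro.from_euler('xyz',[180,0,w[3]],degrees=True);v=w[4] if len(w)>4 else vmax
        rv=(R.inv()*Q).as_rotvec(degrees=True);n=int(max(1,np.ceil(np.linalg.norm(P-p)*1e3/v),np.ceil(np.linalg.norm(rv)/wmax)))
        print(n,'rows');out=[];
        for i in range(n):
            Ri=R*Ro.from_rotvec(rv*i/n,degrees=True)
            d=Ri.inv().apply((P-p)/n)*1e3
            out.append([[round(x,1) for x in d],[round(x,2) for x in rv/n]])
        print(json.dumps(out)); p,R=P,Q
E
python3 - <<'E'
from plan import *
plan([(.43,-.30,.24,18),(.46,0,.24,20),(.4504,.316,.13,23.9)])
E
```

```text
9 rows
[[[36.9, -27.1, -2.4], [-0.0, -0.0, -0.24]], [[37.0, -27.0, -2.4], [-0.0, -0.0, -0.24]], [[37.1, -26.8, -2.4], [-0.0, -0.0, -0.24]], [[37.2, -26.7, -2.4], [-0.0, -0.0, -0.24]], [[37.4, -26.5, -2.4], [-0.0, -0.0, -0.24]], [[37.5, -26.3, -2.4], [-0.0, -0.0, -0.24]], [[37.6, -26.2, -2.4], [-0.0, -0.0, -0.24]], [[37.7, -26.0, -2.4], [-0.0, -0.0, -0.24]], [[37.8, -25.9, -2.4], [-0.0, -0.0, -0.24]]]
7 rows
[[[17.3, -39.4, -0.0], [0.0, 0.0, -0.29]], [[17.5, -39.3, -0.0], [0.0, 0.0, -0.29]], [[17.7, -39.3, -0.0], [0.0, 0.0, -0.29]], [[17.9, -39.2, -0.0], [0.0, 0.0, -0.29]], [[18.1, -39.1, -0.0], [0.0, 0.0, -0.29]], [[18.3, -39.0, -0.0], [0.0, 0.0, -0.29]], [[18.5, -38.9, -0.0], [0.0, 0.0, -0.29]]]
7 rows
[[[14.2, -42.9, 15.7], [-0.0, 0.0, -0.56]], [[14.6, -42.7, 15.7], [-0.0, 0.0, -0.56]], [[15.0, -42.6, 15.7], [-0.0, 0.0, -0.56]], [[15.4, -42.5, 15.7], [-0.0, 0.0, -0.56]], [[15.8, -42.3, 15.7], [-0.0, 0.0, -0.56]], [[16.2, -42.2, 15.7], [-0.0, 0.0, -0.56]], [[16.6, -42.0, 15.7], [-0.0, 0.0, -0.56]]]
```

>>> jog_arm(
  series=[
    [[37,-27,-2.4],[0,0,0]],
    [[37,-27,-2.4],[0,0,0]],
    [[37,-27,-2.4],[0,0,0]],
    [[37,-27,-2.4],[0,0,0]],
    [[37,-27,-2.4],[0,0,0]],
    [[37,-27,-2.4],[0,0,0]],
    [[37,-27,-2.4],[0,0,0]],
    [[37,-27,-2.4],[0,0,0]],
    [[37,-27,-2.4],[0,0,0]],
    [[17,-39,0],[0,0,0]],
    [[17,-39,0],[0,0,0]],
    [[17,-39,0],[0,0,0]],
    [[17,-39,0],[0,0,0]],
    [[17,-39,0],[0,0,0]],
    [[17,-39,0],[0,0,0]],
    [[17,-39,0],[0,0,0]],
    [[0,0,0],[0,0,0]],
  ],
  fingers=0,
)

```text
time_s: 2.6
tool_pos: [0.472, 0.0018, 0.2408]
eef_rot: [-3.138, -0.003, 0.288]
ft_force: [-0.0, -0.3, 0.1]
opening: 0.997
grasp_force: 0.0
```

Run:
```python
from plan import *
print(get_state()['q'])
plan([(.4504,.316,.13,23.9)])
```

```text
[ 0.08263406  0.31952395 -0.17306274  1.88268699  0.06169767  0.94268408
 -1.40060502]
7 rows
[[[9.7, -43.9, 16.0], [-0.03, -0.03, -1.06]], [[10.6, -43.7, 16.0], [-0.03, -0.03, -1.06]], [[11.4, -43.5, 16.0], [-0.03, -0.03, -1.06]], [[12.2, -43.3, 15.9], [-0.03, -0.03, -1.06]], [[13.0, -43.1, 15.9], [-0.03, -0.03, -1.06]], [[13.8, -42.8, 15.9], [-0.03, -0.03, -1.06]], [[14.6, -42.6, 15.9], [-0.03, -0.03, -1.06]]]
```

>>> jog_arm(
  series=[
    [[9.7,-43.9,16],[0,0,-1.06]],
    [[10.6,-43.7,16],[0,0,-1.06]],
    [[11.4,-43.5,16],[0,0,-1.06]],
    [[12.2,-43.3,16],[0,0,-1.06]],
    [[13,-43.1,16],[0,0,-1.06]],
    [[13.8,-42.8,16],[0,0,-1.06]],
    [[14.6,-42.6,16],[0,0,-1.06]],
    [[0,0,0],[0,0,0]],
    [[0,0,0],[0,0,0]],
  ],
)

```text
time_s: 3.5
tool_pos: [0.4532, 0.3088, 0.1277]
eef_rot: [3.141, 0.001, 0.407]
ft_force: [-0.4, -1.2, 0.1]
opening: 1.0
grasp_force: 0.0
```

Run:
```python
from plan import *
import cv2
t=snapshot('top')[:,:,::-1];s=snapshot('side')[:,:,::-1]
cv2.imwrite('pics/g1.png',np.hstack([cv2.resize(t[200:320,180:280],None,fx=4,fy=4),cv2.resize(s[320:440,220:320+0],None,fx=4,fy=4)]))
st=get_state();print(st['tool_pos'],st['eef_rot'],proj('top',st['tool_pos']),proj('side',st['tool_pos']))
plan([(.4504,.316,.036,23.9,30)])
```

```text
[0.45452488 0.3065167  0.12852901] [ 3.13994386e+00 -1.63179231e-04  4.02537545e-01] [229.79181168 267.68634427] [306.49012492 336.76903494]
4 rows
[[[-0.0, -2.6, 23.1], [0.02, -0.0, -0.21]], [[-0.0, -2.6, 23.1], [0.02, -0.0, -0.21]], [[-0.0, -2.6, 23.1], [0.02, -0.0, -0.21]], [[0.0, -2.6, 23.1], [0.02, -0.0, -0.21]]]
```

View pics/g1.png

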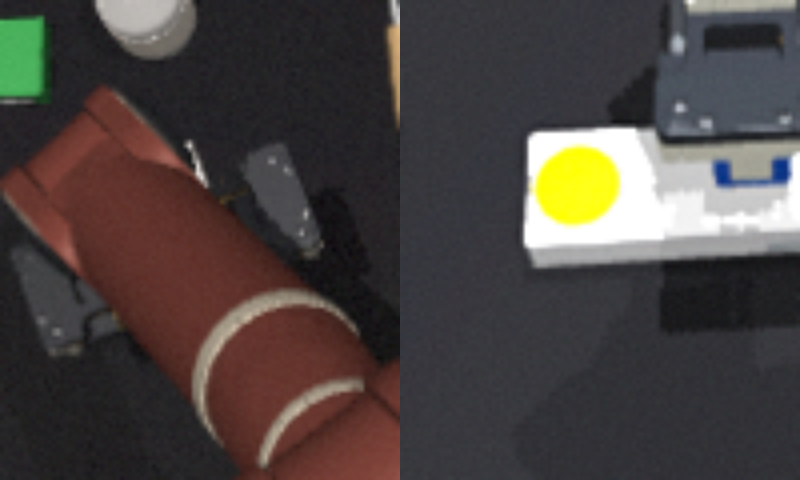

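The crops show the open fingers straddling the blue fin, with the pad in line along its length (side crop ~(755,170)). I'll descend with a 9 mm correction in y.

>>> jog_arm(
  series=[
    [[0,-4.5,15],[0,0,0]],
    [[0,-4.5,15],[0,0,0]],
    [[0,0,20],[0,0,0]],
    [[0,0,20],[0,0,0]],
    [[0,0,12],[0,0,0]],
    [[0,0,6],[0,0,0]],
    [[0,0,4],[0,0,0]],
    [[0,0,0],[0,0,0]],
    [[0,0,0],[0,0,0]],
  ],
)

```text
time_s: 4.5
tool_pos: [0.4504, 0.3171, 0.037]
eef_rot: [-3.141, -0.001, 0.405]
ft_force: [0.9, 0.0, 0.4]
opening: 1.002
grasp_force: 0.0
```

Run:
```python
from plan import *
for i in range(3):
    im=snapshot('side');s=get_state();print(s['tool_pos'],s['eef_rot'],s['ft_force'],s['q'][6])
```

```text
[0.45044516 0.31717782 0.03701718] [-3.14121531e+00 -1.49419880e-03  4.05253138e-01] [ 0.29574848 -0.67082799  0.23502289] -2.018182381987116
[0.4503832  0.31719275 0.03698447] [-3.14121382e+00 -1.43094718e-03  4.05319883e-01] [-0.11701135  1.38818097  0.28535842] -2.018196185671527
[0.45027081 0.31717451 0.03691056] [-3.14121796e+00 -1.24629863e-03  4.05402560e-01] [ 0.52368957 -0.0818748  -0.72991717] -2.0182065384102894
```

>>> jog_arm(
  series=[
    [[0,0,0],[0,0,0]],
    [[0,0,0],[0,0,0]],
    [[0,0,0],[0,0,0]],
    [[0,0,0],[0,0,0]],
    [[0,0,0],[0,0,0]],
    [[0,0,0],[0,0,0]],
    [[0,0,0],[0,0,0]],
    [[0,0,0],[0,0,0]],
    [[0,0,0],[0,0,0]],
    [[0,0,0],[0,0,0]],
  ],
  fingers=255,
  force=60,
)

```text
time_s: 5.65
tool_pos: [0.4499, 0.3169, 0.0363]
eef_rot: [-3.142, -0.0, 0.405]
ft_force: [-0.0, -0.1, 0.1]
opening: 0.19
grasp_force: 0.0
```

>>> jog_arm(
  series=[
    [[0,0,-5],[0,0,0]],
    [[0,0,-10],[0,0,0]],
    [[0,0,-20],[0,0,0]],
    [[0,0,-30],[0,0,0]],
    [[0,0,-30],[0,0,0]],
    [[0,0,-30],[0,0,0]],
    [[0,0,0],[0,0,0]],
    [[0,0,0],[0,0,0]],
  ],
)

```text
time_s: 6.45
tool_pos: [0.4496, 0.3165, 0.1614]
eef_rot: [3.141, 0.0, 0.405]
ft_force: [-0.1, 0.1, -4.2]
opening: 0.147
grasp_force: 60.0
```

Run:
```python
from plan import *
im=snapshot('side')[:,:,::-1];cv2.imwrite('pics/lift.png',im[180:420,150:450].repeat(2,0).repeat(2,1))
s=get_state();print(s['tool_pos'],s['eef_rot'],s['ft_force'],s['q'],s['opening'],s['grasp_force'])
y=-12.2;c=np.array([.6257,-.0448]);ux=np.array([np.cos(np.radians(y)),np.sin(np.radians(y))])
f=lambda px:c+ux*(px-.025)
print(f(-.07),f(.009))
plan([(*f(-.075),.16,y,25)])
```

```text
[0.44891007 0.31589061 0.16029557] [3.14074553e+00 2.73951160e-03 4.05341250e-01] [ 0.07886331 -0.40812764 -3.499604  ] [-0.50582998  0.53441304 -0.22352983  1.78651217  0.15219222  0.84031028
 -1.96678537] 0.14964314760949282 59.99756455421448
[ 0.53284549 -0.02472414] [ 0.61006135 -0.0414188 ]
14 rows
[[[-4.4, 24.5, 0.1], [0.01, 0.01, 2.53]], [[-3.3, 24.7, 0.1], [0.01, 0.01, 2.53]], [[-2.2, 24.8, 0.0], [0.01, 0.01, 2.53]], [[-1.1, 24.9, 0.0], [0.01, 0.01, 2.53]], [[0.0, 24.9, 0.0], [0.01, 0.01, 2.53]], [[1.1, 24.9, 0.0], [0.01, 0.01, 2.53]], [[2.2, 24.8, 0.0], [0.01, 0.01, 2.53]], [[3.3, 24.7, 0.0], [0.01, 0.01, 2.53]], [[4.4, 24.5, 0.0], [0.01, 0.01, 2.53]], [[5.5, 24.3, 0.0], [0.01, 0.01, 2.53]], [[6.5, 24.0, 0.0], [0.01, 0.01, 2.53]], [[7.6, 23.7, 0.0], [0.01, 0.01, 2.53]], [[8.6, 23.4, 0.0], [0.01, 0.01, 2.53]], [[9.6, 23.0, 0.0], [0.01, 0.01, 2.53]]]
```

View pics/lift.png

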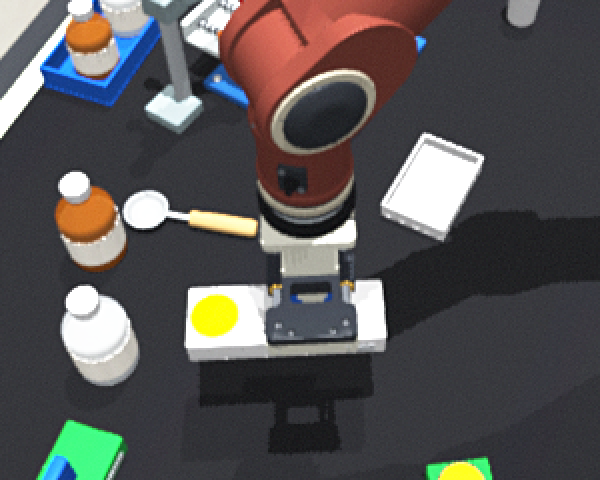

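The cell is held level and straight, with the disc (crop 213,315) leading at the +x end. Moving to the jack.

>>> jog_arm(
  series=[
    [[-4.4,24.5,0],[0,0,2.53]],
    [[-3.3,24.7,0],[0,0,2.53]],
    [[-2.2,24.8,0],[0,0,2.53]],
    [[-1.1,24.9,0],[0,0,2.53]],
    [[0,24.9,0],[0,0,2.53]],
    [[1.1,24.9,0],[0,0,2.53]],
    [[2.2,24.8,0],[0,0,2.53]],
    [[3.3,24.7,0],[0,0,2.53]],
    [[4.4,24.5,0],[0,0,2.53]],
    [[5.5,24.3,0],[0,0,2.53]],
    [[6.5,24,0],[0,0,2.53]],
    [[7.6,23.7,0],[0,0,2.53]],
    [[8.6,23.4,0],[0,0,2.53]],
    [[9.6,23,0],[0,0,2.53]],
    [[0,0,0],[0,0,0]],
    [[0,0,0],[0,0,0]],
    [[0,0,0],[0,0,0]],
  ],
)

```text
time_s: 8.2
tool_pos: [0.528, -0.0212, 0.1602]
eef_rot: [-3.141, 0.003, -0.211]
ft_force: [-0.3, 0.8, -4.5]
opening: 0.145
grasp_force: 60.0
```

Run:
```python
from plan import *
t=snapshot('top')[:,:,::-1];s=snapshot('side')[:,:,::-1]
st=get_state();p=np.array(st['tool_pos']);print(p,np.degrees(st['eef_rot']),st['ft_force'])
cv2.imwrite('pics/near.png',np.hstack([cv2.resize(t[130:270,315:420],None,fx=3.5,fy=3.5,interpolation=2),cv2.resize(s[118:258,205:330],None,fx=3.5,fy=3.5,interpolation=2)]))
Y=((20,120,100),(35,255,255))
def cen(im,box):
    x0,y0,x1,y1=box;m=cv2.inRange(cv2.cvtColor(np.ascontiguousarray(im[y0:y1,x0:x1]),cv2.COLOR_BGR2HSV),*Y);v,u=np.nonzero(m)
    return (u.mean()+x0,v.mean()+y0,len(u)) if len(u) else None
a,b=cen(t,(320,130,400,260)),cen(s,(200,120,370,300));print(a,b)
zt=p[2]-.006
for n,q in(('top',a),('side',b)):
    if q: print(n,onz(n,*q[:2],zt))
R=Ro.from_euler('xyz',st['eef_rot']);print('expected disc',p+R.apply([.09,0,0.006]))
y=np.radians(-12.2);c=np.array([.6257,-.0448]);f=c+np.array([np.cos(y),np.sin(y)])*(-.075-.025)
print(f)
```

```text
[ 0.52841018 -0.02118747  0.16072572] [-1.79966640e+02  9.28547506e-02 -1.20442282e+01] [ 0.90395082 -0.04974813 -4.42075662]
None (np.float64(317.02777777777777), np.float64(177.67361111111111), 144)
side [ 0.58158444 -0.08469981  0.15472572]
expected disc [ 0.6164201  -0.039962    0.15457987]
[ 0.52795841 -0.02366752]
```

View pics/near.png

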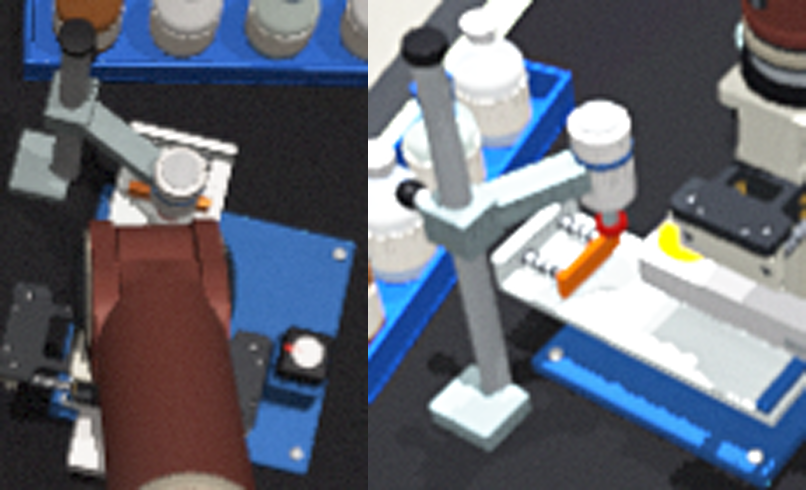

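The crops show the cell held over the platform, in line with it, its nose short of the red foot (~(612,222)) and the orange stop. I'll lower to 4 mm above the lip, shift 2 mm sideways and advance.

>>> jog_arm(
  series=[
    [[0,1,12],[0,0,0]],
    [[0,1,12],[0,0,0]],
    [[0,0,10],[0,0,0]],
    [[0,0,8],[0,0,0]],
    [[10,0,0],[0,0,0]],
    [[15,0,0],[0,0,0]],
    [[15,0,0],[0,0,0]],
    [[10,0,0],[0,0,0]],
    [[5,0,0],[0,0,0]],
    [[0,0,0],[0,0,0]],
    [[0,0,0],[0,0,0]],
  ],
)

```text
time_s: 9.4
tool_pos: [0.5817, -0.0361, 0.1191]
eef_rot: [-3.142, 0.001, -0.213]
ft_force: [0.4, 0.1, -3.2]
opening: 0.148
grasp_force: 60.0
```

Run:
```python
from plan import *
st=get_state();p=np.array(st['tool_pos']);print(p,np.degrees(st['eef_rot']),st['ft_force'])
y=np.radians(-12.2);c=np.array([.6257,-.0448]);d=p[:2]-c;u=np.array([np.cos(y),np.sin(y)]);print('cell px',d@u+.025,'py',d@[-u[1],u[0]])
```

```text
[ 0.58167075 -0.03613829  0.11912782] [-1.79999380e+02  7.05029405e-02 -1.21873649e+01] [ 0.43645766  0.05363545 -3.23667913]
cell px -0.019865322563949732 py -0.0008383817177953181
```

>>> jog_arm(
  series=[
    [[4,0,0],[0,0,0]],
    [[4,0,0],[0,0,0]],
    [[4,0,0],[0,0,0]],
    [[3,0,0],[0,0,0]],
    [[0,0,0],[0,0,0]],
    [[0,0,0],[0,0,0]],
  ],
)

```text
time_s: 10.0
tool_pos: [0.5953, -0.0391, 0.1187]
eef_rot: [3.141, 0.004, -0.213]
ft_force: [-5.3, 0.7, -2.2]
opening: 0.145
grasp_force: 60.0
```

>>> jog_arm(
  series=[
    [[4,0,0],[0,0,0]],
    [[4,0,0],[0,0,0]],
    [[3,0,0],[0,0,0]],
    [[0,0,0],[0,0,0]],
    [[0,0,0],[0,0,0]],
  ],
)

```text
time_s: 10.5
tool_pos: [0.6047, -0.041, 0.1185]
eef_rot: [3.141, 0.007, -0.213]
ft_force: [-6.8, 1.8, -0.6]
opening: 0.149
grasp_force: 60.0
```

>>> jog_arm(
  series=[
    [[3,0,0],[0,0,0]],
    [[1.5,0,0],[0,0,0]],
    [[0,0,3],[0,0,0]],
    [[0,0,3],[0,0,0]],
    [[0,0,3],[0,0,0]],
    [[0,0,0],[0,0,0]],
    [[0,0,0],[0,0,0]],
  ],
)

```text
time_s: 11.2
tool_pos: [0.6079, -0.0422, 0.1089]
eef_rot: [3.141, 0.01, -0.213]
ft_force: [-7.2, 1.0, -2.4]
opening: 0.149
grasp_force: 60.0
```

Run:
```python
from plan import *
s=snapshot('side')[:,:,::-1]
st=get_state();p=np.array(st['tool_pos']);print(p,np.degrees(st['eef_rot']),st['ft_force'])
y=np.radians(-12.2);c=np.array([.6257,-.0448]);d=p[:2]-c;u=np.array([np.cos(y),np.sin(y)]);print('cell px',d@u+.025,'py',d@[-u[1],u[0]])
cv2.imwrite('pics/press.png',cv2.resize(s[140:260,225:365],None,fx=5,fy=5,interpolation=2))
```

```text
[ 0.60792604 -0.04214575  0.10896151] [179.9442807    0.55357785 -12.21952041] [-8.15913587  1.04291881 -0.81627925]
cell px 0.0070665402062680335 py -0.001161773615041471
```

View pics/press.png

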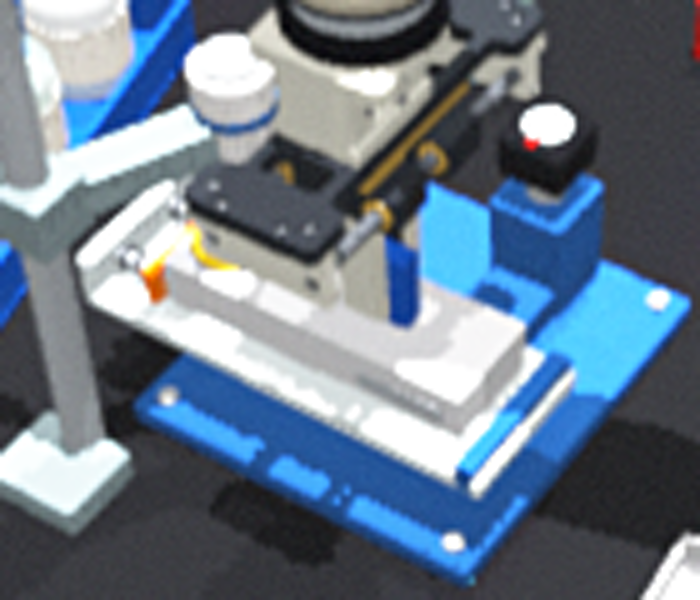

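The rear end is clear beyond the lip (~(500,400) against the lip at (515,420)), and the stop is pressed back. I'll lower the last 3 mm.

>>> jog_arm(
  series=[
    [[0,0,1.5],[0,0,0]],
    [[0,0,1.5],[0,0,0]],
    [[0,0,0],[0,0,0]],
    [[0,0,0],[0,0,0]],
  ],
)

```text
time_s: 11.65
tool_pos: [0.609, -0.0423, 0.108]
eef_rot: [3.141, 0.006, -0.213]
ft_force: [-10.8, 1.1, 5.8]
opening: 0.144
grasp_force: 60.0
```

>>> jog_arm(
  series=[
    [[-2,0,0],[0,0,0]],
    [[-2,0,0],[0,0,0]],
    [[-1,0,0],[0,0,0]],
    [[0,0,0],[0,0,0]],
    [[0,0,0],[0,0,0]],
  ],
)

```text
time_s: 12.15
tool_pos: [0.6058, -0.0416, 0.1078]
eef_rot: [3.141, 0.003, -0.214]
ft_force: [-6.0, 0.4, 2.9]
opening: 0.148
grasp_force: 60.0
```

>>> jog_arm(
  series=[
    [[0,0,0],[0,0,0]],
    [[0,0,0],[0,0,0]],
    [[0,0,0],[0,0,0]],
    [[0,0,0],[0,0,0]],
    [[0,0,0],[0,0,0]],
    [[0,0,0],[0,0,0]],
  ],
  fingers=100,
)

```text
time_s: 12.75
tool_pos: [0.6075, -0.0418, 0.1073]
eef_rot: [-3.142, -0.001, -0.213]
ft_force: [1.3, -0.1, -0.1]
opening: 0.595
grasp_force: 0.0
```

>>> jog_arm(
  series=[
    [[0,0,-10],[0,0,0]],
    [[0,0,-20],[0,0,0]],
    [[0,0,-30],[0,0,0]],
    [[0,0,-40],[0,0,0]],
    [[0,0,-40],[0,0,0]],
    [[0,0,-15],[0,0,0]],
    [[0,0,0],[0,0,0]],
    [[0,0,0],[0,0,0]],
  ],
)

```text
time_s: 13.55
tool_pos: [0.6068, -0.0417, 0.2621]
eef_rot: [3.142, 0.0, -0.213]
ft_force: [-0.4, -0.2, -0.4]
opening: 0.611
grasp_force: 0.0
```

Run:
```python
from plan import *
print(get_state()['tool_pos'],get_state()['q'])
plan([(.687,-.060,.255,52)])
```

```text
[ 0.60679368 -0.04173941  0.26208068] [ 0.06000432  0.51219796 -0.04465255  1.48663704  0.0239928   1.14376661
 -1.7725932 ]
8 rows
[[[10.3, 0.1, 0.9], [-0.0, 0.0, -8.02]], [[10.2, 1.5, 0.9], [-0.0, 0.0, -8.02]], [[9.9, 3.0, 0.9], [-0.0, 0.0, -8.02]], [[9.3, 4.3, 0.9], [-0.0, 0.0, -8.02]], [[8.7, 5.6, 0.9], [-0.0, 0.0, -8.02]], [[7.8, 6.7, 0.9], [-0.0, 0.0, -8.02]], [[6.8, 7.7, 0.9], [-0.0, 0.0, -8.02]], [[5.6, 8.6, 0.9], [-0.0, 0.0, -8.02]]]
```

>>> jog_arm(
  series=[
    [[10.3,0.1,1],[0,0,-8]],
    [[10.2,1.5,1],[0,0,-8]],
    [[9.9,3,1],[0,0,-8]],
    [[9.3,4.3,1],[0,0,-8]],
    [[8.7,5.6,1],[0,0,-8]],
    [[7.8,6.7,1],[0,0,-8]],
    [[6.8,7.7,1],[0,0,-8]],
    [[5.6,8.6,1],[0,0,-8]],
    [[0,0,0],[0,0,0]],
    [[0,0,0],[0,0,0]],
    [[0,0,4],[0,0,0]],
    [[0,0,4],[0,0,0]],
    [[0,0,4],[0,0,0]],
    [[0,0,4],[0,0,0]],
    [[0,0,0],[0,0,0]],
    [[0,0,0],[0,0,0]],
  ],
  fingers=255,
  force=20,
)

```text
time_s: 15.15
tool_pos: [0.6875, -0.0601, 0.2382]
eef_rot: [-3.141, 0.0, 0.904]
ft_force: [-0.7, 0.7, -0.3]
opening: 0.002
grasp_force: 0.0
```

>>> jog_arm(
  series=[
    [[0,0,2],[0,0,0]],
    [[0,0,1],[0,0,0]],
    [[0,0,1],[0,0,0]],
    [[0,0,1],[0,0,0]],
    [[0,0,0],[0,0,0]],
  ],
)

```text
time_s: 15.65
tool_pos: [0.6875, -0.0601, 0.2331]
eef_rot: [-3.141, 0.0, 0.904]
ft_force: [0.8, 0.4, -1.1]
opening: 0.005
grasp_force: 0.0
```

>>> jog_arm(
  series=[
    [[0,0,1],[0,0,0]],
    [[0,0,1],[0,0,0]],
    [[0,0,1],[0,0,0]],
    [[0,0,0],[0,0,0]],
  ],
)

```text
time_s: 16.05
tool_pos: [0.6874, -0.0601, 0.23]
eef_rot: [-3.141, 0.0, 0.904]
ft_force: [-0.1, 0.1, 0.2]
opening: 0.008
grasp_force: 0.0
```

>>> jog_arm(
  series=[
    [[0,0,1],[0,0,0]],
    [[0,0,1],[0,0,0]],
    [[0,0,0],[0,0,0]],
  ],
)

```text
time_s: 16.35
tool_pos: [0.6874, -0.0601, 0.2281]
eef_rot: [-3.141, 0.0, 0.904]
ft_force: [0.4, 0.1, -0.2]
opening: 0.006
grasp_force: 0.0
```

>>> jog_arm(
  series=[
    [[0,0,1],[0,0,0]],
    [[0,0,0.5],[0,0,0]],
    [[0,0,0],[0,0,0]],
  ],
)

```text
time_s: 16.65
tool_pos: [0.6875, -0.0601, 0.2267]
eef_rot: [-3.141, 0.0, 0.904]
ft_force: [-0.6, -0.1, 0.8]
opening: 0.005
grasp_force: 0.0
```

>>> jog_arm(
  series=[
    [[0,0,1],[0,0,0]],
    [[0,0,0.5],[0,0,0]],
    [[0,0,0],[0,0,0]],
  ],
)

```text
time_s: 16.95
tool_pos: [0.6875, -0.0601, 0.2251]
eef_rot: [-3.141, 0.0, 0.904]
ft_force: [-0.5, -0.7, -0.3]
opening: 0.009
grasp_force: 0.0
```

>>> jog_arm(
  series=[
    [[0,0,1],[0,0,0]],
    [[0,0,0.5],[0,0,0]],
    [[0,0,0],[0,0,0]],
  ],
)

```text
time_s: 17.25
tool_pos: [0.6875, -0.0601, 0.2236]
eef_rot: [-3.141, 0.0, 0.904]
ft_force: [-0.6, 0.5, 0.4]
opening: 0.006
grasp_force: 0.0
```

>>> jog_arm(
  series=[
    [[0,0,1],[0,0,0]],
    [[0,0,0.5],[0,0,0]],
    [[0,0,0],[0,0,0]],
  ],
)

```text
time_s: 17.55
tool_pos: [0.6877, -0.0601, 0.2232]
eef_rot: [3.141, -0.0, 0.904]
ft_force: [-2.1, 0.5, 5.3]
opening: 0.006
grasp_force: 2.3
```

>>> jog_arm(
  series=[
    [[0,0,1],[0,0,0]],
    [[0,0,0],[0,0,0]],
  ],
)

```text
time_s: 17.75
tool_pos: [0.6877, -0.0601, 0.2232]
eef_rot: [3.14, -0.001, 0.904]
ft_force: [-3.0, -0.3, 8.1]
opening: 0.003
grasp_force: 3.9
```

Contact with the cap at z = 0.2232, so the foot is at 0.1232. The gap to the cell is 23.2 mm, which makes the target knob angle about 2.44 rad (140°).

>>> jog_arm(
  series=[
    [[0,0,-6],[0,0,0]],
    [[0,0,-18],[0,0,0]],
    [[0,0,-18],[0,0,0]],
    [[0,0,0],[0,0,0]],
  ],
  fingers=60,
)

```text
time_s: 18.15
tool_pos: [0.6891, -0.0599, 0.2657]
eef_rot: [3.137, -0.004, 0.904]
ft_force: [0.2, 0.4, -0.3]
opening: 0.297
grasp_force: 0.0
```

Run:
```python
from plan import *
s=get_state();print(s['tool_pos'],s['q'][6],s['time_s'])
plan([(.5666,-.1683,.19,77.8,25)])
t=snapshot('top');sd=snapshot('side')[:,:,::-1]
cv2.imwrite('pics/k.png',np.hstack([cv2.resize(t[150:270,330:420,::-1],None,fx=4,fy=4,interpolation=2),cv2.resize(sd[140:260,225:335],None,fx=4,fy=4,interpolation=2)]))
```

```text
[ 0.68912178 -0.05988292  0.26571644] -0.7620703333179573 18.15
8 rows
[[[-20.2, -3.7, 9.4], [0.04, -0.02, -3.25]], [[-19.9, -4.8, 9.4], [0.04, -0.02, -3.25]], [[-19.6, -5.9, 9.4], [0.04, -0.02, -3.25]], [[-19.2, -7.0, 9.4], [0.04, -0.02, -3.25]], [[-18.8, -8.1, 9.4], [0.04, -0.02, -3.25]], [[-18.3, -9.2, 9.4], [0.04, -0.02, -3.25]], [[-17.8, -10.2, 9.4], [0.04, -0.02, -3.25]], [[-17.1, -11.2, 9.5], [0.04, -0.02, -3.25]]]
```

View pics/k.png

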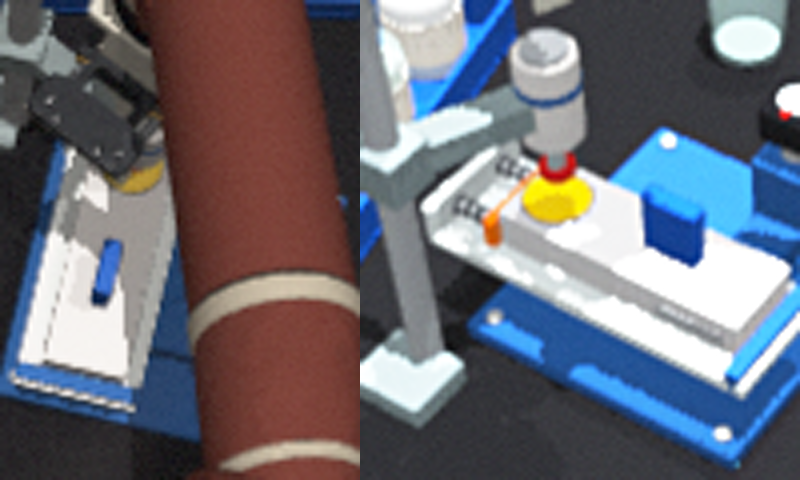

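The cell is clamped flat against the lip, with the yellow disc (560,198) under the red foot. Moving to the knob.

>>> jog_arm(
  series=[
    [[-20.2,-3.7,0],[0,0,-3.25]],
    [[-19.9,-4.8,0],[0,0,-3.25]],
    [[-19.6,-5.9,5],[0,0,-3.25]],
    [[-19.2,-7,14],[0,0,-3.25]],
    [[-18.8,-8.1,14],[0,0,-3.25]],
    [[-18.3,-9.2,14],[0,0,-3.25]],
    [[-17.8,-10.2,14],[0,0,-3.25]],
    [[-17.1,-11.2,14],[0,0,-3.25]],
    [[0,0,0],[0,0,0]],
    [[0,0,0],[0,0,0]],
    [[0,0,0],[0,0,0]],
  ],
)

```text
time_s: 19.35
tool_pos: [0.5662, -0.167, 0.1888]
eef_rot: [3.14, -0.002, 1.359]
ft_force: [0.3, -0.1, 0.2]
opening: 0.766
grasp_force: 0.0
```

Run:
```python
from plan import *
s=get_state();print(s['tool_pos'],np.degrees(s['eef_rot']),s['q'][6],s['opening'],s['ft_torque'])
plan([(.5666,-.1683,.103,77.8,15)])
sd=snapshot('side')[:,:,::-1]
cv2.imwrite('pics/k2.png',cv2.resize(sd[120:240,270:390],None,fx=4,fy=4,interpolation=2))
```

```text
[ 0.5662308  -0.16699456  0.18881107] [ 1.79895900e+02 -9.07848655e-02  7.78637140e+01] -0.22238119131862838 0.7658148873298956 [-0.04160878 -0.04586953 -0.02603419]
6 rows
[[[-0.2, 0.1, 14.3], [0.02, -0.02, 0.01]], [[-0.2, 0.1, 14.3], [0.02, -0.02, 0.01]], [[-0.2, 0.1, 14.3], [0.02, -0.02, 0.01]], [[-0.2, 0.1, 14.3], [0.02, -0.02, 0.01]], [[-0.2, 0.1, 14.3], [0.02, -0.02, 0.01]], [[-0.2, 0.1, 14.3], [0.02, -0.02, 0.01]]]
```

View pics/k2.png

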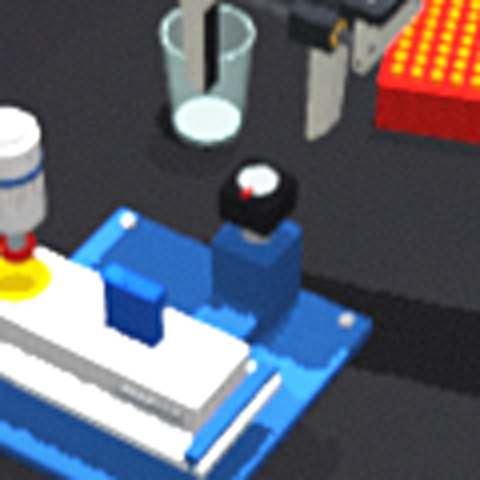

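The fingers straddle the knob (258,195). q7 would end close to its limit, so I'll turn another 90° first to leave room for the whole turn, then descend.

>>> jog_arm(
  series=[
    [[0,0,0],[0,0,-8.2]],
    [[0,0,0],[0,0,-8.2]],
    [[0,0,0],[0,0,-8.2]],
    [[0,0,0],[0,0,-8.2]],
    [[0,0,0],[0,0,-8.2]],
    [[0,0,0],[0,0,-8.2]],
    [[0,0,0],[0,0,-8.2]],
    [[0,0,0],[0,0,-8.2]],
    [[0,0,0],[0,0,-8.2]],
    [[0,0,0],[0,0,-8.2]],
    [[0,0,0],[0,0,-8]],
    [[0,0,0],[0,0,0]],
    [[0,0,0],[0,0,0]],
  ],
)

```text
time_s: 20.7
tool_pos: [0.5655, -0.1679, 0.1886]
eef_rot: [3.141, 0.001, 2.926]
ft_force: [-0.5, 0.1, -0.7]
opening: 0.765
grasp_force: 0.0
```

Run:
```python
from plan import *
s=get_state();print(s['tool_pos'],np.degrees(s['eef_rot']),s['q'][6],s['opening'],s['ft_torque'])
plan([(.5666,-.1683,.103,167.8,15)])
```

```text
[ 0.5654628  -0.16788728  0.18862357] [1.79958849e+02 5.20944114e-02 1.67662547e+02] 1.0897413560399098 0.7645525831524456 [ 0.08580412 -0.0965844   0.02921194]
6 rows
[[[-0.2, -0.0, 14.3], [0.01, 0.01, -0.02]], [[-0.2, -0.0, 14.3], [0.01, 0.01, -0.02]], [[-0.2, -0.0, 14.3], [0.01, 0.01, -0.02]], [[-0.2, -0.0, 14.3], [0.01, 0.01, -0.02]], [[-0.2, -0.0, 14.3], [0.01, 0.01, -0.02]], [[-0.2, -0.0, 14.3], [0.01, 0.01, -0.02]]]
```

Descend and close with a moderate grip.

>>> jog_arm(
  series=[
    [[-1,0,15],[0,0,0]],
    [[0,0,15],[0,0,0]],
    [[0,0,15],[0,0,0]],
    [[0,0,15],[0,0,0]],
    [[0,0,13],[0,0,0]],
    [[0,0,10],[0,0,0]],
    [[0,0,0],[0,0,0]],
    [[0,0,0],[0,0,0]],
  ],
)

```text
time_s: 21.5
tool_pos: [0.566, -0.1686, 0.1053]
eef_rot: [3.141, 0.0, 2.929]
ft_force: [0.9, -0.3, -0.2]
opening: 0.768
grasp_force: 0.0
```

>>> jog_arm(
  series=[
    [[0,0,0],[0,0,0]],
    [[0,0,0],[0,0,0]],
    [[0,0,0],[0,0,0]],
    [[0,0,0],[0,0,0]],
    [[0,0,0],[0,0,0]],
    [[0,0,0],[0,0,0]],
    [[0,0,0],[0,0,0]],
    [[0,0,0],[0,0,0]],
  ],
  fingers=255,
  force=40,
)

```text
time_s: 22.3
tool_pos: [0.566, -0.1685, 0.1055]
eef_rot: [3.141, 0.0, 2.929]
ft_force: [0.6, 1.0, 2.4]
opening: 0.428
grasp_force: 40.0
```

Run:
```python
from plan import *
s=get_state();print(s['tool_pos'],np.degrees(s['eef_rot']),s['q'][6],s['opening'],s['ft_force'],s['ft_torque'],s['grasp_force'])
```

```text
[ 0.56596626 -0.16846638  0.10554849] [1.79970709e+02 2.38786033e-02 1.67798035e+02] 1.0133757772784926 0.42807904701562044 [0.556734   0.97222788 2.38373807] [ 0.23638014 -0.07059045 -0.22251942] 39.99677360057831
```

>>> jog_arm(
  series=[
    [[0,0,0],[0,0,3]],
    [[0,0,0],[0,0,5]],
    [[0,0,0],[0,0,6]],
    [[0,0,0],[0,0,6]],
    [[0,0,0],[0,0,6]],
    [[0,0,0],[0,0,6]],
    [[0,0,0],[0,0,6]],
    [[0,0,0],[0,0,6]],
    [[0,0,0],[0,0,6]],
    [[0,0,0],[0,0,6]],
    [[0,0,0],[0,0,6]],
    [[0,0,0],[0,0,6]],
    [[0,0,0],[0,0,6]],
    [[0,0,0],[0,0,6]],
    [[0,0,0],[0,0,6]],
    [[0,0,0],[0,0,6]],
    [[0,0,0],[0,0,6]],
    [[0,0,0],[0,0,4]],
    [[0,0,0],[0,0,0]],
    [[0,0,0],[0,0,0]],
  ],
)

```text
time_s: 24.3
tool_pos: [0.5692, -0.1669, 0.1056]
eef_rot: [3.136, -0.005, 1.15]
ft_force: [6.4, 2.2, -2.7]
opening: 0.428
grasp_force: 40.0
```

Run:
```python
from plan import *
s=get_state();print(s['tool_pos'],np.degrees(s['eef_rot']),s['q'][6],s['opening'],s['ft_force'],s['ft_torque'],s['grasp_force'])
```

```text
[ 0.56915651 -0.16690561  0.10557834] [179.68703534  -0.27019224  65.88564873] -0.415837935236229 0.42813944943416055 [ 6.39270417  2.24282583 -2.70330174] [ 0.39899305 -0.98139064 -0.19186788] 40.001288652420044
```

>>> jog_arm(
  series=[
    [[0.5,1,0],[0,0,4]],
    [[0.5,1,0],[0,0,5]],
    [[0,0,0],[0,0,5]],
    [[0,0,0],[0,0,5]],
    [[0,0,0],[0,0,5]],
    [[0,0,0],[0,0,4]],
    [[0,0,0],[0,0,2]],
    [[0,0,0],[0,0,0]],
    [[0,0,0],[0,0,0]],
  ],
)

```text
time_s: 25.2
tool_pos: [0.5701, -0.1677, 0.1056]
eef_rot: [3.14, -0.004, 0.627]
ft_force: [6.5, 2.4, -1.7]
opening: 0.429
grasp_force: 40.0
```

Run:
```python
from plan import *
s=get_state();print(s['tool_pos'],np.degrees(s['eef_rot']),s['q'][6],s['opening'],s['ft_force'],s['ft_torque'],s['grasp_force'])
sd=snapshot('side')[:,:,::-1]
cv2.imwrite('pics/k3.png',cv2.resize(sd[130:230,220:320],None,fx=6,fy=6,interpolation=2))
```

```text
[ 0.57007165 -0.16769923  0.10555778] [179.90469696  -0.23348339  35.91316884] -0.8223427291796693 0.428535762344216 [ 6.52998815  2.39405132 -1.65183796] [ 0.41781953 -1.04280808  0.0554475 ] 39.96718168258667
```

>>> jog_arm(
  series=[
    [[0,0,0],[0,0,3]],
    [[0,0,0],[0,0,3]],
    [[0,0,0],[0,0,2.5]],
    [[0,0,0],[0,0,0]],
    [[0,0,0],[0,0,0]],
    [[0,0,0],[0,0,0]],
  ],
)

```text
time_s: 25.85
tool_pos: [0.5703, -0.168, 0.1056]
eef_rot: [3.14, -0.005, 0.478]
ft_force: [5.1, 1.1, -2.8]
opening: 0.428
grasp_force: 40.0
```

Run:
```python
from plan import *
s=get_state();print(s['tool_pos'],np.degrees(s['eef_rot']),s['q'][6],s['opening'],s['ft_force'],s['ft_torque'],s['grasp_force'])
sd=snapshot('side')[:,:,::-1]
a=cv2.imread('pics/k3.png');b=cv2.resize(sd[130:230,220:320],None,fx=4,fy=4,interpolation=2)
cv2.imwrite('pics/k4.png',np.hstack([cv2.resize(a,(400,400)),b]))
```

```text
[ 0.57025476 -0.16800628  0.10557135] [179.91646071  -0.26431167  27.38834257] -0.93712468275938 0.42766234155133775 [ 5.08438971  1.07937784 -2.84706039] [ 0.34190383 -1.08475254  0.06639172] 39.969186186790466
```

View pics/k4.png

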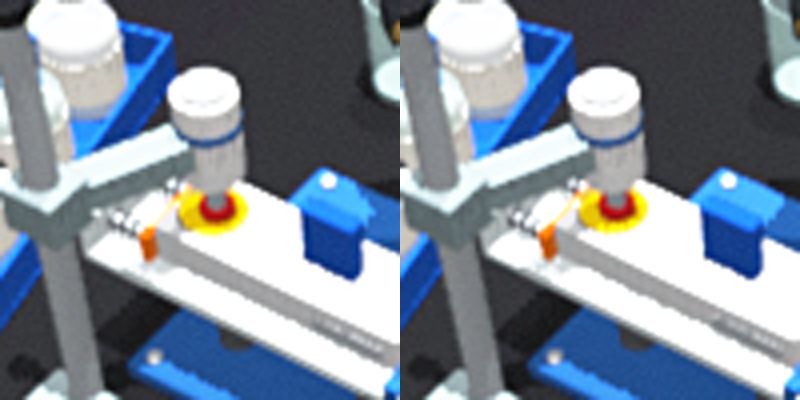

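The red foot sits on the yellow disc (crop 617,205). The knob has turned 140.4°, so the rise is 24.5 mm. Next I'll check the foot's sub-pixel rise against the start picture.

Run:
```python
from plan import *
a=cv2.imread('pics/side0.png').astype(float)
bs=[snapshot('side')[:,:,::-1].astype(float) for _ in range(3)]
def red(im):
    r=im[172:192,266:284];w=np.clip(r[:,:,2]-2*r[:,:,1]-30,0,None)  # red only: yellow/orange excluded
    v,u=np.mgrid[172:192,266:284];return (u*w).sum()/w.sum(),(v*w).sum()/w.sum(),w.sum()
print(red(a),[red(b) for b in bs])
z=.1232;f=np.array([.6877,-.0601]);print(proj('side',[*f,z]),proj('side',[*f,z+.0013])-proj('side',[*f,z]))
```

```text
(np.float64(274.3561013046815), np.float64(182.3564850345357), np.float64(2606.0)) [(np.float64(273.55300127713923), np.float64(181.95572584078332), np.float64(2349.0)), (np.float64(273.5751520417029), np.float64(181.9396177237185), np.float64(2302.0)), (np.float64(273.5568425568426), np.float64(181.94723294723295), np.float64(2331.0))]
[273.66546197 183.29373353] [-0.04556111 -0.38367075]
```

The foot moved up about 0.41 px, which is roughly 1.4 mm and fits the expected push. I'll release and retreat.

>>> jog_arm(
  series=[
    [[0,0,0],[0,0,0]],
    [[0,0,0],[0,0,0]],
    [[0,0,0],[0,0,0]],
    [[0,0,0],[0,0,0]],
    [[0,0,0],[0,0,0]],
    [[0,0,0],[0,0,0]],
    [[0,0,-10],[0,0,0]],
    [[0,0,-20],[0,0,0]],
    [[0,0,-30],[0,0,0]],
    [[0,0,-40],[0,0,0]],
    [[0,0,-30],[0,0,0]],
    [[0,0,0],[0,0,0]],
    [[0,0,0],[0,0,0]],
    [[0,0,0],[0,0,0]],
  ],
  fingers=60,
)

```text
time_s: 27.45
tool_pos: [0.5671, -0.1685, 0.2343]
eef_rot: [-3.14, 0.002, 0.477]
ft_force: [0.2, -0.6, 0.3]
opening: 0.769
grasp_force: 0.0
```

Run:
```python
from plan import *
b=snapshot('side')[:,:,::-1];r=b.astype(float)[172:192,266:284];w=np.clip(r[:,:,2]-2*r[:,:,1]-30,0,None);v,u=np.mgrid[172:192,266:284];print((u*w).sum()/w.sum(),(v*w).sum()/w.sum())
s=get_state();print(s['time_s'],s['tool_pos'],s['opening'],s['ft_force'])
cv2.imwrite('pics/end.png',cv2.resize(b[110:260,200:400],None,fx=4,fy=4,interpolation=2))
```

```text
273.55772569444446 181.94835069444446
27.5 [ 0.56696723 -0.16853642  0.2339217 ] 0.766621045324842 [-0.48267604  0.44572811 -0.22933774]
```

View pics/end.png

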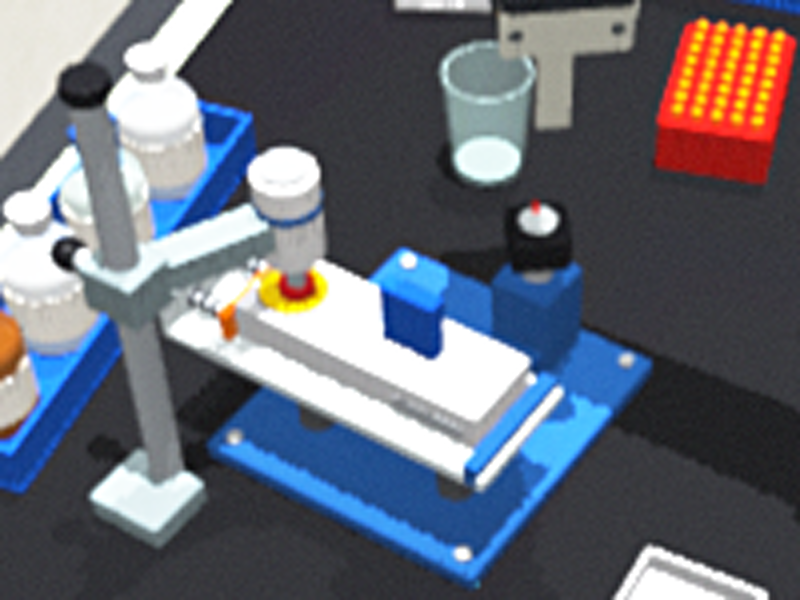

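The cell is clamped behind the lip with the foot resting on the disc (295,287), and the gripper is clear of everything. Handing in.

```bash
python3 -c "
from cell import *
print(sign_off())"
```

```text
the job is handed in; nothing more can be done
None
```

The job is handed in at about 27.5 s: the cell is clamped flat behind the lip with its disc under the probe, the jack is raised about 24.5 mm (foot pushed up roughly 1.3 mm), and the gripper is clear of everything.

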